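Release a weld fixture and hold its spring jaw open at the mark

TASK

The welded bracket is locked in the weld fixture: use the mallet to knock the fixture's locking pin down flush with its block (the mallet, not the fingers), and put the mallet down on the table again, clear of the fixture. Then take the slide's T-handle, pull the spring-loaded slide out until its pointer is level with the line on the mark block, and stay there: finish while still holding the slide at the mark, as I will lift the bracket out. Leave the bracket and the tin where they are.

Things in the scene. Friction and masses are not known exactly. Their poses are not given: they have to be found in the camera images.
- fixture: Weld fixture fixed to the table: steel base plate 330 x 180 x 12 mm. Origin on the table, mid-way between its guide rails (36 mm high); x runs along the slide from handle to jaws (away from the robot), z up. Offsets below are in this frame, in mm. Pin block: 50 x 50 mm, centre (-10, -60), flat top 45 above the table. Fixed jaw: 75 high, x = 121 to 141. Mark rail: 30 high, y = 68.
- pin (a joint): Locking pin, upright plain steel, 16 mm diameter, in the pin block. Value: m driven down; starts at 0 to 0.003. At 0 its top is 16 mm above the block, at 0.016 (stop) flush. A light spring lifts it but a friction catch keeps it where it is driven; driving takes about 8 N slowly, more when quick. It blocks the slide until it is down more than 0.011.
- pin_top (a point): Centre of the top of the locking pin (offset -10, -60; height above the table 61 mm when fully up, 45 mm when flush).
- slide (a joint): How far the spring-return slide is pulled out, m: about 0 shut on the bracket, grows along the fixture's -x (towards the robot), stop at 0.11. The spring pulls it shut with about 5 N at 0, 12 N at 0.08; let go, it shuts. With the pin up it moves only about 2 mm.
- slide_handle (a point): Centre of the slide's T-handle: round steel bar 20 mm in diameter, 90 mm long, level across the slide (along the fixture's y), 85 mm above the table, on a 16 x 16 mm post under its middle; offset x = -110 when shut. Slide top below it at 34 mm. Pinch it from above, fingers before and behind the bar.
- slide_pointer (a point): Tip of the thin pointer blade that sticks out sideways (+y) from the slide, offset (-30, 56, 42) with the slide shut; it moves with the slide and passes beside and level with the mark block's top.
- mark_line (a point): The mark: a thin dark line across the top of a small aluminium block (26 x 24 mm, top 42 mm above the table) on the mark rail. The point is the line's end next to the pointer's path; axes as the fixture's. Its place along the rail differs each time (pointer travel 45 to 75 mm). At the mark, pointer and line have the same x along the fixture.
- mallet_grip (a point): Centre of the mallet's wooden handle where to grip it, 50 mm from the head's axis. The mallet (0.2 to 0.4 kg) stands on the face of its black rubber head, an upright cylinder 40 mm in diameter, 60 mm high. The handle, 20 mm wide, 26 mm high, is level, centre 34 mm above the table, ending 140 mm from the head's axis. x points along the handle to the head, z up.
- mallet_face (a point): Centre of the mallet's lower striking face (50 mm along x from the grip point and 34 mm below it); same axes.
- bracket_center (a point): Dark steel angle bracket, 46 x 60 x 52 mm, lying loose between the fixture's jaws; the point is at mid-height. Leave it there.
- tin_center (a point): Closed tin, 72 mm in diameter, 85 mm high, centre. A bystander.

How it is judged (in metres and radians):
On the way, in this order (a step that is already met when the one before it is completed fails the run):
1. the mallet is picked up (height (world z) of mallet_face above 0.03 m and contact force between the fingers and mallet above 0.5 N), for 0.1 s.
2. the pin is driven down flush (within 3 mm) under the mallet (value of joint pin above 0.013 m and horizontal distance between mallet_face and pin_top below 0.03 m), for 0.05 s.
3. the mallet is put down on the table and released (height (world z) of mallet_grip below 0.05 m and height (world z) of mallet_face below 0.025 m and contact force between the fingers and mallet below 0.1 N and linear speed of mallet below 0.03 m/s), for 0.2 s.
At the end, for the whole second after the job is handed in: Pointer within 6 mm of the mark line along the slide, still, held by the fingers (over 2 N) and propped by nothing else; pin flush within 3.5 mm; mallet at rest on the table, released, not touching the fixture; bracket within 20 mm of where it lay (all of step 3 and x of slide_pointer in the frame of mark_line between -0.006 and 0.006 m and velocity of joint slide between -0.01 and 0.01 m/s and contact force between the fingers and slide above 2 N and contact force between each of mallet, tin, bracket and slide below 0.2 N and value of joint pin above 0.0125 m and contact force between mallet and fixture below 0.1 N and distance of bracket_center from where it was at the start of the episode below 0.02 m); the arm keeps its last pose, push and grip.
It fails at once if the pin is pressed by the fingers or the arm instead of the mallet (contact force between any of the fingers, the arm and pin above 1 N).
It fails at once if the bracket or the tin is moved from its place (bracket more than 30 mm, tin more than 40 mm) (distance of bracket_center from where it was at the start of the episode above 0.03 m or distance of tin_center from where it was at the start of the episode above 0.04 m).
It also fails if it takes over 54 s, if anything falls off the work surface, if the arm or the gripper's body presses on something with over 40 N, if the wrist force passes 120 N, or if a joint passes its speed limit or range.

ROBOT

A 6-joint arm with a two-finger parallel gripper is mounted at the origin on the work surface. World frame = base frame: x ahead of the robot, y to its left, z up, the work surface at z = 0. Lengths are in m, angles in degrees, forces in N, time in s.
With the tool pointing down it reaches from about 0.25 to 0.8 m from the base axis. Payload 8.5 kg.
Tool frame: the origin (TCP) lies at the very end of the fingers, on their centre line; the grasp point (between the pads) lies 19 mm behind it; z points along the fingers, y is the direction in which the jaws open and shut (so a half turn about z gives the same grasp; the last joint's range is limited). The gripper opens to 85 mm and grips with 20 to 120 N. Pads are 22 mm wide; open, the fingers measure 114 mm over their backs; the gripper's body (76 mm by 85 mm) begins 54 mm behind the grasp point. The pads swing forward as they close: fully open they stand 13 mm farther back than shut.
Start: joints at [-74.656, 13.648, -0.773, 75.585, 0, 90], TCP at [0.139, -0.506, 0.231] pointing down, gripper open.
Joint ranges: [-152.45, 152.45], [-59.26, 108.67], [-65.41, 83.53], [-104.44, 129.93], [-82.83, 76.93], [-180, 180]. Speed limits (degrees/s): [127.2, 127.2, 159.86, 180, 180, 180].

INTERFACE

Orientations are given as [roll, pitch, yaw] about the fixed x, y, z axes, in that order (R = Rz(yaw) Ry(pitch) Rx(roll)).
In Python, from workcell import observe, snapshot, job_done gives the robot as it stands.
- The arm moves only by the tool jog_arm, never from a script. Its argument "commands" is a list of rows, each a list of 4 numbers: the shift along the tool's x, y, z normalised to -1 to 1, where 1 is 0.6 m, then the turn about the tool's z normalised to -1 to 1, where 1 is 30 degrees. A call has 1 to 10 rows; each row is the pose to reach, as a shift and turn from the pose commanded when the call began, along the tool's axes at that moment; what a row does not reach only later rows make up. A row lasts 1/10 s, in which the tool goes at most 50 mm and 8.59 degrees, less where a joint would pass 70% of its speed; a pose out of reach is approached as far as the arm can. A call with a number of a shift or a turn outside -1 to 1 is refused whole. A call with a gripper value outside its range is refused whole. "hand" is the closure, from -1 (fully open) to 1 (shut), set as the call begins (left out, the last holds). The fingers move at their own pace and stop on an object; "grip_force" is the grip in N (left out, the last holds). Time passes only in rows, so rows that repeat a pose let the fingers close. It gives the time, the measured TCP pose, the force and the opening at its end, in the units of the state.
- observe(): the state, without advancing time (a new reading comes with each control period).
- snapshot(name): name is "scene" or "top" or "wrist"; returns a dict with "frame" (420x560x3 uint8, red, green, blue), "K" (3x3 intrinsics, pixels), "R" (3x3) and "t" (3): a world point X has camera coordinates R X + t; the wrist camera has in their place "hand_eye" (4x4, takes a point from camera to tool coordinates, whose origin is the TCP and whose axes are the flange's). Camera axes: x right, y down, z forward; pixel columns grow to the right and rows downward; lengths in m; the calibration is good to about 2 mm. A picture is of the moment at which its call begins: read the wrist's pose just before it. There is no depth.
- job_done(): hands the job in, once; it reports no verdict.
The state is a dict: "time_s": time; "q": joint angles; "joint_vel": joint speeds; "joint_torque": joint torques, N m; "ee_pos": TCP position; "eef_rot": TCP orientation; "force": force on the tool from outside, world axes, zero at the start; "torque": the same for the moment, N m; "grip_width": opening from 0.0 (shut) to 1.0 (fully open).
Only numpy, scipy, OpenCV 4.12 (cv2) and the standard library are available. Lean on these libraries where they do the work, as an engineer would, in place of code of your own. Each camera call takes 0.05 s, during which the arm holds its last target.

## Working session

There is one attempt and no reset: what is moved stays moved. The work goes in short steps, Python scripts to look and compute and a tool call to move; the robot and the scene stay as the last step left them, time stands still between calls to the robot, and variables do not carry over. Pictures are saved under pics/ and viewed, and the job is handed in when it is done.

Besides the shell and the picture viewer there is one more tool, called after ">>>" as name(argument=value, ...), one argument or row to a line, values as JSON. jog_arm: Moves the arm, as the interface text tells. Its arguments: {"type":"object","properties":{"commands":{"type":"array","items":{"type":"array","items":{"type":"number","minimum":-1,"maximum":1}}},"hand":{"type":"number"},"grip_force":{"type":"number"}},"required":["commands"]}

```bash
mkdir -p pics; ls; python3 - <<'E'
from workcell import observe, snapshot
import cv2,pickle
o=observe();print(o)
S={}
for n in("scene","top"):
    s=snapshot(n);S[n]=s
    cv2.imwrite(f"pics/{n}0.png",cv2.cvtColor(s["frame"],cv2.COLOR_RGB2BGR))
    print(n,s["K"],s["R"],s["t"])
pickle.dump(S,open("s0.pkl","wb"))
E
```

```text
pics
{'time_s': 0.0, 'q': array([-7.46547629e+01,  1.36825387e+01, -8.18867662e-01,  7.55836914e+01,
       -9.39098402e-04,  9.00011800e+01]), 'joint_vel': array([-0.0726047 , -0.02850325, -0.06444363, -0.06460702, -0.03430202,
       -0.05082443]), 'joint_torque': array([ 8.18072167e-04, -5.38773465e+01,  3.46436083e+01,  1.84398587e-02,
        8.50087054e-05,  2.38086457e-06]), 'ee_pos': array([ 0.13881509, -0.50587199,  0.23065006]), 'eef_rot': array([-1.79914902e+02,  9.40849972e-04,  1.53440585e+01]), 'force': array([ 0.25748713,  0.00313676, -0.05169116]), 'torque': array([-0.00356876,  0.03085834, -0.02378126]), 'grip_width': 1.0041286102961207}
scene [[437.63051899   0.         276.60885722]
 [  0.         437.63051899 211.16415106]
 [  0.           0.           1.        ]] [[-0.53822764  0.8427553   0.00863186]
 [ 0.5006697   0.32795916 -0.80110713]
 [-0.67796818 -0.42685629 -0.59845873]] [ 0.32104252 -0.2232464   1.40641046]
top [[499.6550809    0.         277.21322138]
 [  0.         499.6550809  205.90911162]
 [  0.           0.           1.        ]] [[-0.08833229 -0.99608688 -0.00288861]
 [-0.97578347  0.08711366 -0.20064353]
 [ 0.20011003 -0.01490465 -0.97966006]] [0.02248158 0.61972427 1.17686966]
```

View pics/scene0.png

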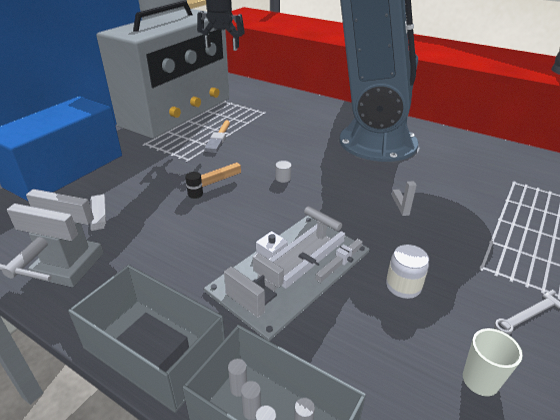

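View pics/top0.png

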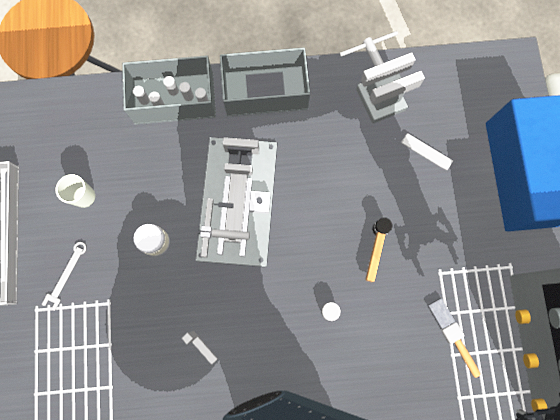

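The scene camera shows the fixture at about (290,265), the mallet at (210,180) and the tin at (408,270). In the top view the fixture is at (237,200), the mallet at (380,250) and the tin at (150,238). I'll enlarge these.

```bash
cat > h.py <<'E'
import numpy as np,cv2,pickle
S=pickle.load(open("s0.pkl","rb"))
def crop(img,x0,y0,x1,y1,f,name):
    c=cv2.cvtColor(img[y0:y1,x0:x1],cv2.COLOR_RGB2BGR)
    c=cv2.resize(c,None,fx=f,fy=f,interpolation=cv2.INTER_CUBIC)
    for u in range((x0+9)//10*10,x1,10):
        cv2.line(c,(int((u-x0+.5)*f),0),(int((u-x0+.5)*f),6 if u%50 else 14),(0,255,255),1)
        if u%20==0: cv2.putText(c,str(u),(int((u-x0)*f),24),0,.35,(0,255,255),1)
    for v in range((y0+9)//10*10,y1,10):
        cv2.line(c,(0,int((v-y0+.5)*f)),(6,int((v-y0+.5)*f)),(0,255,255),1)
        if v%20==0: cv2.putText(c,str(v),(8,int((v-y0+.5)*f)),0,.35,(0,255,255),1)
    cv2.imwrite("pics/"+name,c)
def back(s,u,v,z):
    d=s["R"].T@np.linalg.inv(s["K"])@np.array([u,v,1.]); c=-s["R"].T@s["t"]
    return c+d*(z-c[2])/d[2]
def proj(s,X):
    p=s["K"]@(s["R"]@np.asarray(X,float)+s["t"]); return p[:2]/p[2]
E
python3 - <<'E'
from h import *
crop(S["top"]["frame"],190,130,290,275,4,"t1.png")
crop(S["top"]["frame"],350,205,410,290,7,"t2.png")
crop(S["scene"]["frame"],195,195,380,340,4,"sc1.png")
crop(S["scene"]["frame"],175,150,255,205,8,"sc2.png")
E
```

```text
(no output)
```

View pics/t1.png

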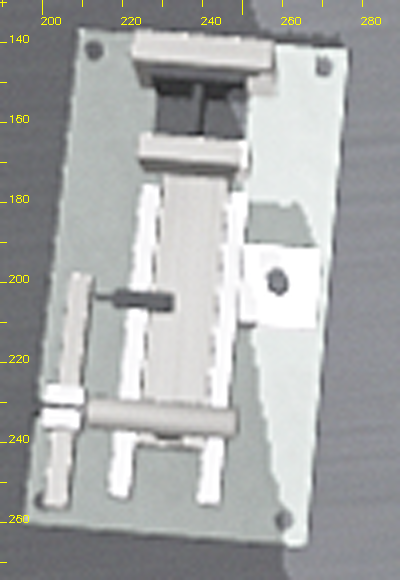

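View pics/t2.png

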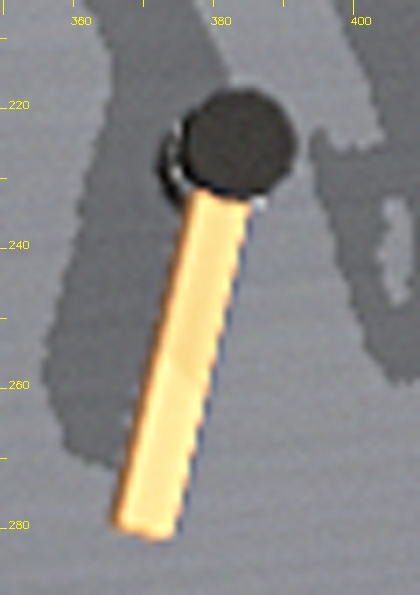

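View pics/sc1.png

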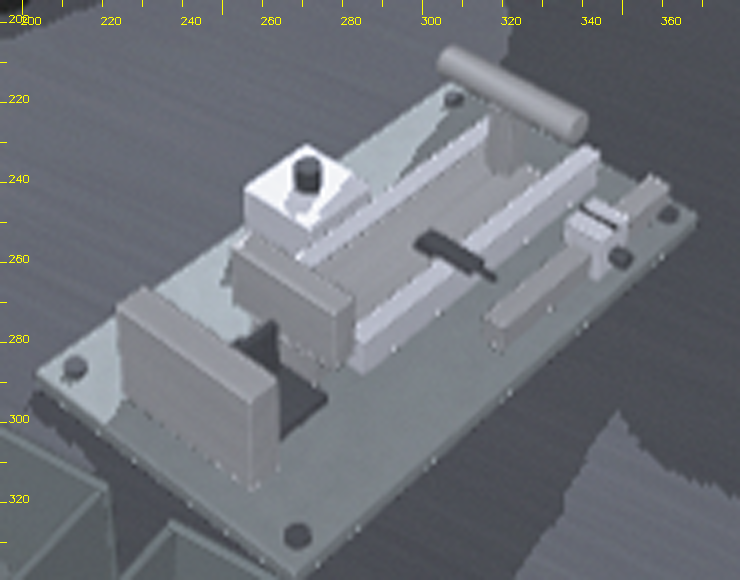

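View pics/sc2.png

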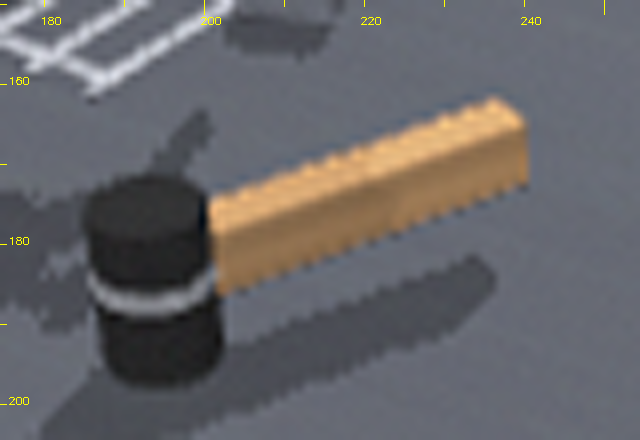

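```bash
cat > fit.py <<'E'
from h import *
from scipy.optimize import least_squares
T,C=S["top"],S["scene"]
pts=[(T,269.75,191.25,15,-85,45),(T,269,211.75,-35,-85,45),(T,249.5,210.75,-35,-35,45),(T,250.5,190.25,15,-35,45),
(T,211.25,233.25,-110,45,85),(T,249.25,234.75,-110,-45,85),(T,259,199.75,-10,-60,60),(T,212.75,203.75,-30,56,42),
(C,271.75,230.5,-35,-85,45),(C,287.5,242.5,-35,-35,45),(C,272,252,15,-35,45),(C,256,241.25,15,-85,45),
(C,306,209.5,-110,-45,85),(C,338.75,226,-110,45,85),(C,318.25,264,-30,56,42)]
def w(p,X):
    c,s=np.cos(p[2]),np.sin(p[2]);return np.array([p[0]+c*X[0]-s*X[1],p[1]+s*X[0]+c*X[1],X[2]])
def res(p): return np.concatenate([proj(s,w(p,np.array(X)/1e3))-[u,v] for s,u,v,*X in pts])
r=least_squares(res,[.5,0,0],loss="soft_l1")
P=r.x
if __name__=="__main__":
    print(P[:2],np.degrees(P[2]));print(res(P).reshape(-1,2).round(1).tolist())
    for nm,X in dict(pin=(-10,-60,61),handle=(-110,0,85),pointer=(-30,56,42)).items():print(nm,w(P,np.array(X)/1e3))
    c,s=np.cos(P[2]),np.sin(P[2])
    for sc,u,v in((T,210.5,231.25),(C,340,246)):
        q=back(sc,u,v,.042)-[P[0],P[1],0]; print("mark in fixture",c*q[0]+s*q[1],-s*q[0]+c*q[1])
    # mallet: top view head top (px 239,142), scene head top
    print("head",back(T,350+239/7-.5,205+142/7-.5,.06),back(C,175+145/8-.5,150+203/8-.5,.06))
    print("end top z.047",back(T,350+146/7-.5,205+530/7-.5,.047),back(C,175+510/8-.5,150+110/8-.5,.047))
    print("tin",back(T,149,237,.085))
E
python3 fit.py
```

```text
[0.66060855 0.06842271] -10.382293407300565
[[0.3, 0.9], [-0.8, -0.3], [-1.1, -1.1], [-0.1, 0.1], [-0.1, 0.6], [-1.0, 2.5], [0.0, -0.2], [0.1, 0.9], [-1.8, 0.4], [-0.8, -1.5], [-1.3, 0.4], [-2.2, 0.3], [0.4, -0.3], [0.6, 0.8], [0.1, -0.6]]
pin [0.63995937 0.01120723 0.061     ]
handle [0.55240956 0.08824638 0.085     ]
pointer [0.64119179 0.12891229 0.042     ]
mark in fixture -0.09791491680682482 0.05371362394654364
mark in fixture -0.1039505708308423 0.05617065710017673
head [ 0.54918155 -0.28982527  0.06      ] [ 0.54523321 -0.28937819  0.06      ]
end top z.047 [ 0.4181353  -0.24261504  0.047     ] [ 0.41633574 -0.24018698  0.047     ]
tin [0.5661036  0.28194576 0.085     ]
```

```bash
cat > mv.py <<'E'
import sys,numpy as np
from workcell import observe
def rel(x,y,z,yaw=None):
    o=observe();p=o["ee_pos"];psi=np.radians(o["eef_rot"][2]);d=np.array([x,y,z])-p
    c,s=np.cos(psi),np.sin(psi)
    t=np.array([c*d[0]+s*d[1],s*d[0]-c*d[1],-d[2]])
    print("now",p.round(4),o["eef_rot"].round(2),"t",o["time_s"])
    print("cmd",(t/.6).round(4),"turn",None if yaw is None else round(-(yaw-o["eef_rot"][2])/30,4),"rows",np.linalg.norm(t)/.05)
if __name__=="__main__": rel(*map(float,sys.argv[1:]))
E
python3 mv.py 0.5 -.272 .15 -20.3
```

```text
now [ 0.1388 -0.5059  0.2307] [-179.92   -0.     15.34] t 0.1
cmd [ 0.6837 -0.2167  0.1345] turn 1.188 rows 8.756461442329426
```

>>> jog_arm(
  commands=[
    [0.6837, -0.2167, 0.1345, 1],
    [0.6837, -0.2167, 0.1345, 1],
    [0.6837, -0.2167, 0.1345, 1],
    [0.6837, -0.2167, 0.1345, 1],
    [0.6837, -0.2167, 0.1345, 1],
    [0.6837, -0.2167, 0.1345, 1],
    [0.6837, -0.2167, 0.1345, 1],
    [0.6837, -0.2167, 0.1345, 1],
    [0.6837, -0.2167, 0.1345, 1],
    [0.6837, -0.2167, 0.1345, 1],
  ],
  hand=-1,
)

```text
time_s: 1.1
ee_pos: [0.5036, -0.2689, 0.1487]
eef_rot: [-179.9, 0.1, -14.4]
force: [-1.0, -0.9, 1.2]
grip_width: 1.0
```

```bash
cat > snap.py <<'E'
import sys,pickle,cv2
from workcell import observe,snapshot
n,out=sys.argv[1:3]
o=observe();s=snapshot(n);s=dict(s);s["o"]=o
pickle.dump(s,open(out+".pkl","wb"));cv2.imwrite("pics/"+out+".png",cv2.cvtColor(s["frame"],cv2.COLOR_RGB2BGR))
print(o["time_s"],o["ee_pos"],o["eef_rot"])
E
python3 mv.py 0.5 -.272 .12 -20.3; python3 snap.py wrist w1
```

```text
now [ 0.5036 -0.2689  0.1487] [-1.7991e+02  6.0000e-02 -1.4380e+01] t 1.1
cmd [-0.0045  0.0065  0.0479] turn 0.1974 rows 0.5823511368523188
1.1 [ 0.50359521 -0.26887073  0.1487248 ] [-1.79909781e+02  5.58149798e-02 -1.43771962e+01]
```

View pics/w1.png

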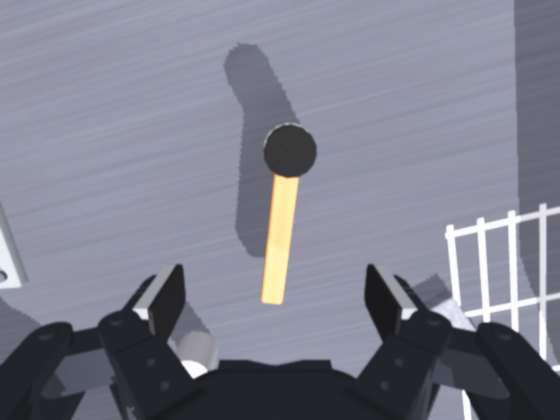

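The wrist view shows the mallet head's top at (290,151) and the handle end at (272,301). The mallet sits between the fingers.

```bash
cat > wr.py <<'E'
import numpy as np,pickle
from scipy.spatial.transform import Rotation as Ro
def wback(s,u,v,z):
    R=Ro.from_euler("xyz",s["o"]["eef_rot"],degrees=True).as_matrix();H=np.array(s["hand_eye"])
    c=R@H[:3,3]+s["o"]["ee_pos"]; d=R@H[:3,:3]@np.linalg.inv(s["K"])@np.array([u,v,1.])
    return c+d*(z-c[2])/d[2]
def wproj(s,X):
    R=Ro.from_euler("xyz",s["o"]["eef_rot"],degrees=True).as_matrix();H=np.array(s["hand_eye"])
    p=H[:3,:3].T@(R.T@(np.asarray(X)-s["o"]["ee_pos"])-H[:3,3]); p=s["K"]@p; return p[:2]/p[2]
E
python3 - <<'E'
from wr import *
s=pickle.load(open("w1.pkl","rb"))
h=wback(s,290,151,.06);e=wback(s,272,302,.047);print(h,e,np.linalg.norm((h-e)[:2]),np.degrees(np.arctan2(h[1]-e[1],h[0]-e[0])))
d=(h-e)/np.linalg.norm((h-e)[:2]);print(h-.05*d)
E
```

```text
[ 0.54782217 -0.292307    0.06      ] [ 0.41798668 -0.24470932  0.047     ] 0.1382851861414437 -20.132932673484174
[ 0.50087734 -0.27509703  0.05529957]
```

```bash
python3 mv.py 0.501 -.2745 .016 -20.2
```

```text
now [ 0.5019 -0.27    0.1491] [-1.7995e+02  1.0000e-01 -1.4410e+01] t 1.15
cmd [0.0004 0.0077 0.2218] turn 0.1929 rows 2.6637874559127814
```

>>> jog_arm(
  commands=[
    [0.0025, 0.004, 0.05, 0.185],
    [0.0025, 0.004, 0.1, 0.185],
    [0.0025, 0.004, 0.15, 0.185],
    [0.0025, 0.004, 0.19, 0.185],
    [0.0025, 0.004, 0.21, 0.185],
    [0.0025, 0.004, 0.222, 0.185],
    [0.0025, 0.004, 0.222, 0.185],
    [0.0025, 0.004, 0.222, 0.185],
  ],
)

```text
time_s: 1.95
ee_pos: [0.5014, -0.2755, 0.0184]
eef_rot: [180.0, -0.1, -20.2]
force: [0.4, -0.5, 0.2]
grip_width: 1.001
```

>>> jog_arm(
  commands=[
    [0, 0, 0, 0],
    [0, 0, 0, 0],
    [0, 0, 0, 0],
    [0, 0, 0, 0],
    [0, 0, 0, 0],
    [0, 0, 0, 0],
    [0, 0, 0, 0],
    [0, 0, 0, 0],
  ],
  hand=1,
  grip_force=110,
)

```text
time_s: 2.75
ee_pos: [0.501, -0.275, 0.0178]
eef_rot: [-180.0, -0.0, -20.2]
force: [-1.8, 1.2, 5.4]
grip_width: 0.216
```

>>> jog_arm(
  commands=[
    [0, 0, -0.03, 0],
    [0, 0, -0.07, 0],
    [0, 0, -0.12, 0],
    [0, 0, -0.18, 0],
    [0, 0, -0.23, 0],
    [0, 0, -0.25, 0],
    [0, 0, -0.25, 0],
    [0, 0, -0.25, 0],
  ],
)

```text
time_s: 3.55
ee_pos: [0.5004, -0.2747, 0.1659]
eef_rot: [-180.0, 0.1, -20.2]
force: [0.7, 0.1, -2.5]
grip_width: 0.213
```

```bash
python3 snap.py wrist w2; python3 fit.py | grep pin; python3 - <<'E'
from wr import *
s=pickle.load(open("w2.pkl","rb"));print(s["o"]["force"],s["o"]["torque"])
E
```

```text
3.55 [ 0.50037558 -0.27466801  0.16586237] [-1.79977429e+02  1.10122643e-01 -2.02060113e+01]
pin [0.63995937 0.01120723 0.061     ]
[ 0.72228592  0.05958226 -2.48121256] [0.07785527 0.0973842  0.04290146]
```

View pics/w2.png

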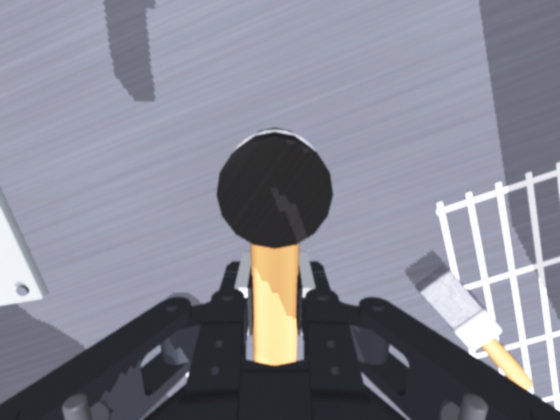

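The mallet is held straight, with its head top at (275,190). Next I compute its offset from the TCP and move to hover near the pin.

```bash
python3 - <<'E'
from wr import *
s=pickle.load(open("w2.pkl","rb"))
h=wback(s,275,190,s["o"]["ee_pos"][2]+.0425)
R=Ro.from_euler("xyz",s["o"]["eef_rot"],degrees=True).as_matrix();t=R.T@(h-s["o"]["ee_pos"]);print(t)
psi=np.radians(9.8);Rn=Ro.from_euler("xyz",[180,0,9.8],degrees=True).as_matrix()
p=np.array([.640,.0112,0])-Rn@np.array([t[0],t[1],0]);print(p)
E
python3 mv.py .591 .003 .18 9.8
```

```text
[ 0.05116879  0.00065662 -0.04259869]
[ 5.89466107e-01  3.13762502e-03 -8.04128305e-20]
now [ 0.5001 -0.2746  0.1655] [-1.7997e+02  1.7000e-01 -2.0210e+01] t 3.6
cmd [-0.0176 -0.4865 -0.0242] turn -1.0002 rows 5.84871949685039
```

>>> jog_arm(
  commands=[
    [-0.01, -0.04, -0.024, -0.15],
    [-0.018, -0.1, -0.024, -0.4],
    [-0.018, -0.17, -0.024, -0.6],
    [-0.018, -0.245, -0.024, -0.8],
    [-0.018, -0.32, -0.024, -1],
    [-0.018, -0.39, -0.024, -1],
    [-0.018, -0.44, -0.024, -1],
    [-0.018, -0.475, -0.024, -1],
    [-0.018, -0.4865, -0.024, -1],
    [-0.018, -0.4865, -0.024, -1],
  ],
)

```text
time_s: 4.6
ee_pos: [0.5911, 0.0033, 0.1802]
eef_rot: [-180.0, 0.1, 9.9]
force: [-0.3, -0.7, -1.9]
grip_width: 0.215
```

```bash
python3 snap.py wrist w3;python3 snap.py top t3;python3 snap.py scene s3; python3 - <<'E'
from h import *
crop(pickle.load(open("t3.pkl","rb"))["frame"],170,130,320,275,4,"t3c.png")
crop(pickle.load(open("s3.pkl","rb"))["frame"],195,175,380,320,4,"s3c.png")
E
```

```text
4.6 [0.59111995 0.00333184 0.18018395] [-1.79975597e+02  1.48540976e-01  9.87707034e+00]
4.65 [0.59096454 0.00246667 0.18053559] [-1.79993471e+02  1.32778734e-01  9.82356578e+00]
4.7 [0.59097094 0.00197306 0.18089287] [-1.79998259e+02  1.04536683e-01  9.78064161e+00]
```

View pics/w3.png

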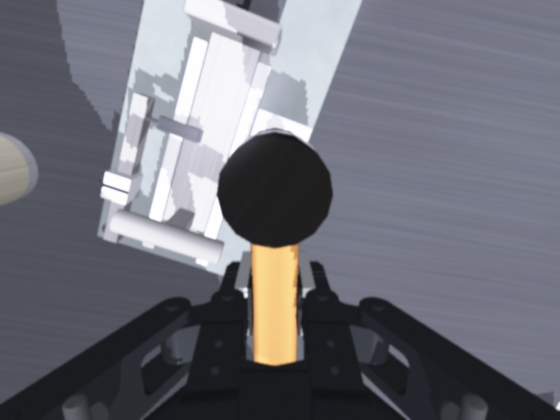

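View pics/t3c.png

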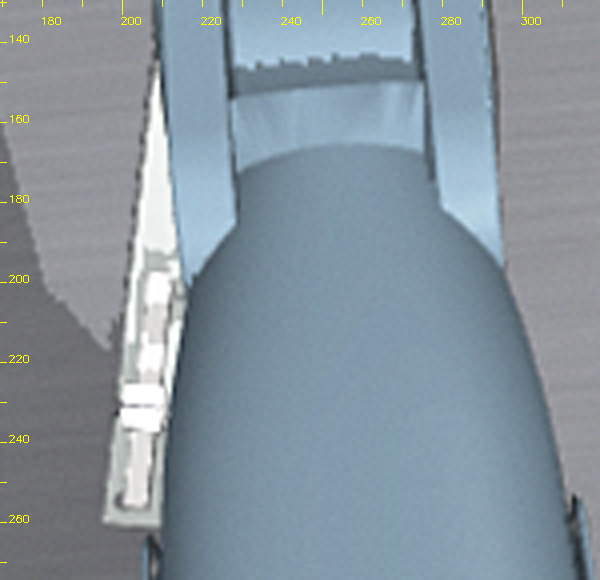

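View pics/s3c.png

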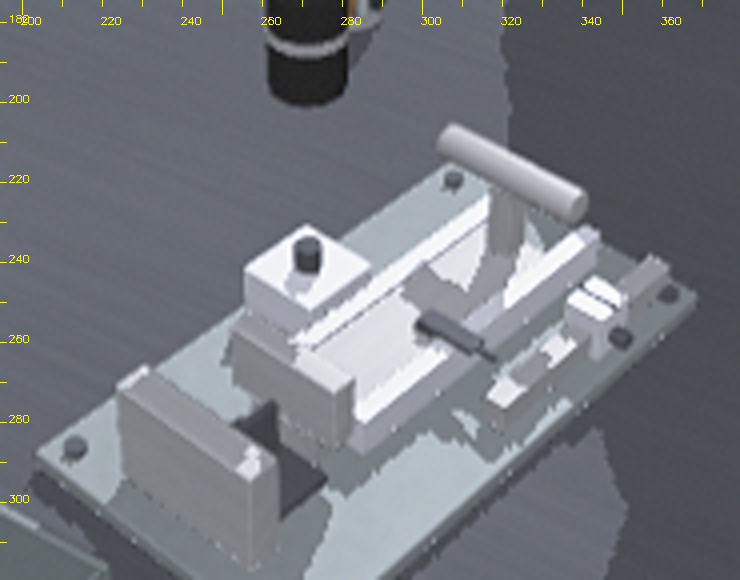

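The head is directly above the pin in the scene view. In the wrist view the T-handle ends are at about (116,222) and (217,251), and the near end of the mark line is at (131,190). I'll check these against the fit.

```bash
python3 - <<'E'
from wr import *
from fit import w,P
from h import crop,S,proj
s=pickle.load(open("w3.pkl","rb"))
for X in((-110,45,85),(-110,-45,85),(-30,56,42),(-100,56,42)):print(X,wproj(s,w(P,np.array(X)/1e3)).round(1))
crop(s["frame"],80,80,270,270,4,"w3c.png")
c=pickle.load(open("s3.pkl","rb"))
# predicted face centre / pixel in scene
Rn=Ro.from_euler("xyz",c["o"]["eef_rot"],degrees=True).as_matrix()
f=c["o"]["ee_pos"]+Rn@np.array([.0512,.0007,.0175]);print(f,proj(S["scene"],f),proj(S["scene"],w(P,[-.01,-.06,.061])))
E
```

```text
(-110, 45, 85) [111.3 220.3]
(-110, -45, 85) [217.3 255.1]
(-30, 56, 42) [141.9 118.2]
(-100, 56, 42) [125.  191.6]
[0.64151404 0.00997599 0.16329946] [269.3504826  196.26182905] [270.29766081 235.58683595]
```

View pics/w3c.png

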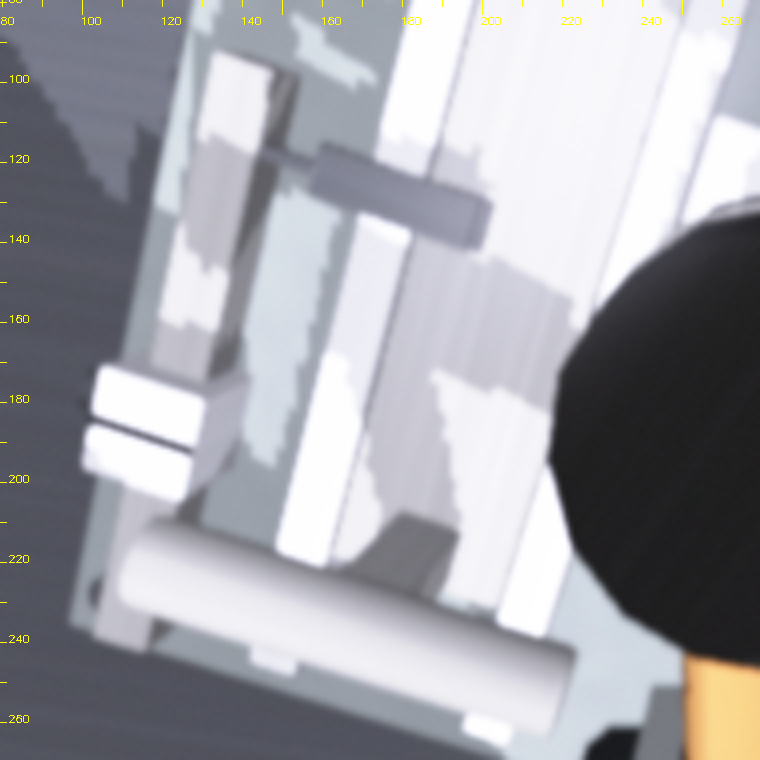

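```bash
cat > fit2.py <<'E'
from wr import *
from fit import *
W=pickle.load(open("w3.pkl","rb"))
wp=[(115,221.5,-110,45,85),(220,253,-110,-45,85),(145.3,118,-30,56,42)]
# rail tops z36? inner: skip
def res2(p): return np.concatenate([res(p)]+[.6*(wproj(W,w(p,np.array(X)/1e3))-[u,v]) for u,v,*X in wp])
r2=least_squares(res2,P,loss="soft_l1");P2=r2.x
if __name__=="__main__":
    print(P2[:2],np.degrees(P2[2]));print(res2(P2).reshape(-1,2).round(1).tolist())
    print("pin",w(P2,[-.01,-.06,.061]),"handle",w(P2,[-.11,0,.085]))
    c,s=np.cos(P2[2]),np.sin(P2[2])
    for nm,X in(("top",back(T,210.5,231.25,.042)),("scene",back(C,340,246,.042)),("wrist",wback(W,127,192,.042)),("wpointer",wback(W,145.3,118,.042)),("cpointer",back(C,318.25,264,.042)),("tpointer",back(T,212.75,203.75,.042))):
        q=X-[P2[0],P2[1],0]; print(nm,c*q[0]+s*q[1],-s*q[0]+c*q[1])
E
python3 fit2.py
```

```text
[0.66080556 0.06785464] -9.99216623668232
[[0.5, 0.5], [-0.5, -0.6], [-0.8, -1.3], [0.1, -0.1], [0.4, 0.6], [-0.4, 2.3], [0.3, -0.4], [0.3, 1.0], [-2.4, 0.4], [-1.2, -1.5], [-1.6, 0.4], [-2.6, 0.4], [-0.2, -0.4], [0.1, 0.5], [-0.2, -0.8], [-1.3, -0.4], [-0.6, 1.2], [-1.6, 0.4]]
pin [0.64054643 0.01049989 0.061     ] handle [0.55247409 0.08694113 0.085     ]
top -0.09783949590039587 0.05490434449880119
scene -0.10385828019247165 0.05740241716811095
wrist -0.0996591448580945 0.055346945334197185
wpointer -0.02871124794755999 0.05396418430377615
cpointer -0.028444805800321347 0.05774423073969668
tpointer -0.027570086608134065 0.05713836241331138
```

>>> jog_arm(
  commands=[
    [0, 0, 0.03, 0],
    [0, 0, 0.07, 0],
    [0, 0, 0.11, 0],
    [0, 0, 0.14, 0],
    [0, 0, 0.155, 0],
    [0, 0, 0.158, 0],
    [0, 0, 0.158, 0],
    [0, 0, 0.158, 0],
  ],
)

```text
time_s: 5.55
ee_pos: [0.5923, 0.0024, 0.0881]
eef_rot: [180.0, -0.1, 9.8]
force: [-0.3, 0.3, -2.5]
grip_width: 0.215
```

```bash
python3 snap.py scene s4; python3 - <<'E'
from h import *
crop(pickle.load(open("s4.pkl","rb"))["frame"],215,185,345,285,6,"s4c.png")
E
```

```text
5.55 [0.59228509 0.0024186  0.08809026] [ 1.79987136e+02 -9.41751217e-02  9.77513757e+00]
```

View pics/s4c.png

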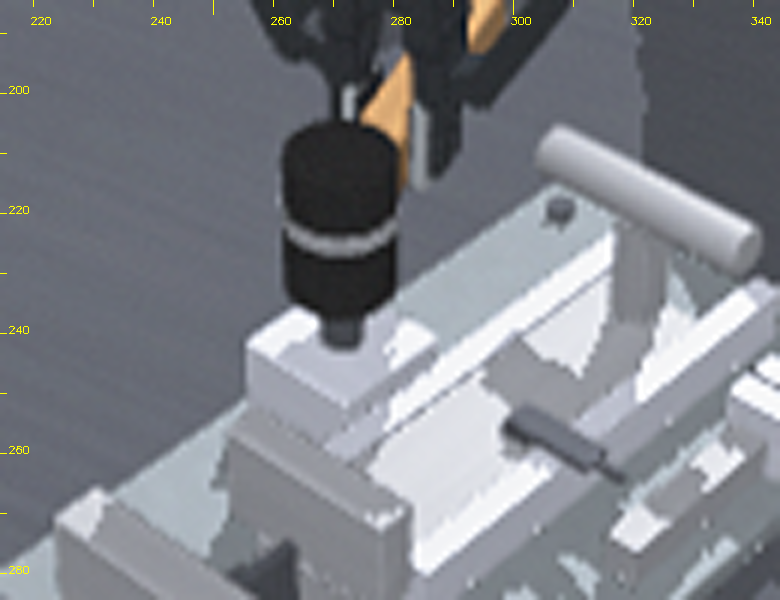

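The head sits just above the pin and is centred on it. I'll press it down slowly.

>>> jog_arm(
  commands=[
    [0, 0, 0.004, 0],
    [0, 0, 0.008, 0],
    [0, 0, 0.012, 0],
    [0, 0, 0.016, 0],
    [0, 0, 0.02, 0],
    [0, 0, 0.023, 0],
    [0, 0, 0.026, 0],
    [0, 0, 0.029, 0],
    [0, 0, 0.032, 0],
    [0, 0, 0.035, 0],
  ],
)

```text
time_s: 6.6
ee_pos: [0.5915, 0.0027, 0.0659]
eef_rot: [-180.0, 0.0, 9.8]
force: [-3.9, -1.1, 4.0]
grip_width: 0.218
```

>>> jog_arm(
  commands=[
    [0, 0, 0.002, 0],
    [0, 0, 0.004, 0],
    [0, 0, 0.006, 0],
    [0, 0, 0.008, 0],
    [0, 0, 0.008, 0],
    [0, 0, 0.008, 0],
  ],
)

```text
time_s: 7.2
ee_pos: [0.5915, 0.0027, 0.0626]
eef_rot: [-180.0, -0.0, 9.8]
force: [-9.7, 1.2, 18.4]
grip_width: 0.221
```

```bash
python3 snap.py scene s5; python3 - <<'E'
from h import *
s=pickle.load(open("s5.pkl","rb"));print(s["o"]["force"])
crop(s["frame"],215,185,345,285,6,"s5c.png")
E
```

```text
7.2 [0.59148718 0.00266902 0.06263585] [-1.79998976e+02 -4.61563329e-02  9.79381784e+00]
[-9.66572956  1.16596192 18.393507  ]
```

View pics/s5c.png

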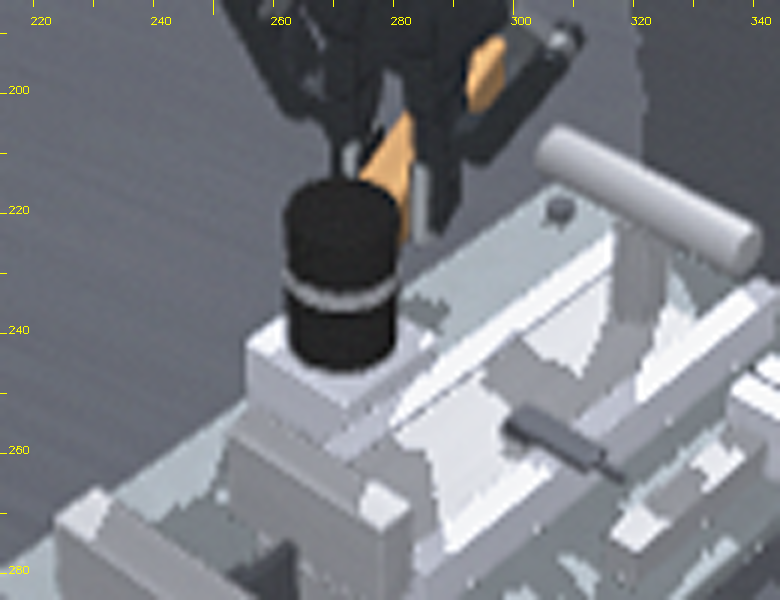

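>>> jog_arm(
  commands=[
    [0, 0, 0.002, 0],
    [0, 0, 0.004, 0],
    [0, 0, 0.004, 0],
  ],
)

```text
time_s: 7.55
ee_pos: [0.5913, 0.0026, 0.0623]
eef_rot: [180.0, -0.1, 9.8]
force: [-18.3, -0.2, 38.4]
grip_width: 0.215
```

>>> jog_arm(
  commands=[
    [0, 0, -0.01, 0],
    [0, 0, -0.03, 0],
    [0, 0, -0.07, 0],
    [0, 0, -0.12, 0],
    [0, 0, -0.17, 0],
    [0, 0, -0.2, 0],
    [0, 0, -0.21, 0],
    [0, 0, -0.21, 0],
  ],
)

```text
time_s: 8.35
ee_pos: [0.5921, 0.0026, 0.1851]
eef_rot: [180.0, -0.1, 9.8]
force: [0.5, 0.4, -2.5]
grip_width: 0.213
```

```bash
python3 snap.py scene s6; python3 - <<'E'
from h import *
s=pickle.load(open("s6.pkl","rb"));print(s["o"]["force"])
crop(s["frame"],215,165,345,285,5,"s6c.png")
E
```

```text
8.35 [0.59209157 0.00263135 0.18505715] [ 1.79993787e+02 -5.08370740e-02  9.79033446e+00]
[ 0.54892855  0.37683741 -2.51579848]
```

View pics/s6c.png

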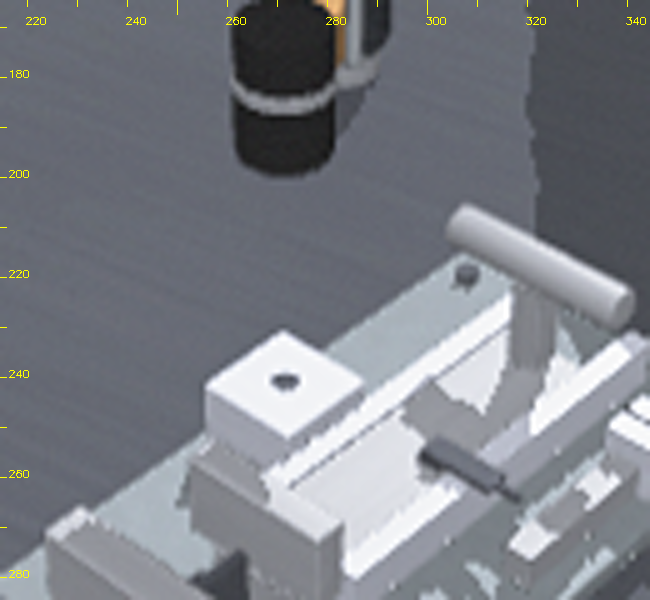

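The pin now shows as a flat disc at about (270,241), flush with the block. I'll take the mallet back to its original spot.

```bash
python3 mv.py .50 -.275 .185 -20.2;
```

```text
now [0.5916 0.0026 0.1841] [-1.7999e+02  4.0000e-02  9.7900e+00] t 8.4
cmd [-0.2291  0.43   -0.0015] turn 0.9997 rows 5.846764410167019
```

>>> jog_arm(
  commands=[
    [-0.02, 0.04, 0, 0.1],
    [-0.06, 0.11, 0, 0.3],
    [-0.1, 0.19, 0, 0.5],
    [-0.14, 0.26, 0, 0.75],
    [-0.175, 0.325, 0, 1],
    [-0.205, 0.385, 0, 1],
    [-0.222, 0.415, 0, 1],
    [-0.229, 0.43, 0, 1],
    [-0.229, 0.43, 0, 1],
    [-0.229, 0.43, 0, 1],
  ],
)

```text
time_s: 9.4
ee_pos: [0.5002, -0.274, 0.1841]
eef_rot: [-180.0, 0.1, -20.2]
force: [1.5, 1.3, -1.6]
grip_width: 0.216
```

>>> jog_arm(
  commands=[
    [0, 0, 0.03, 0],
    [0, 0, 0.08, 0],
    [0, 0, 0.13, 0],
    [0, 0, 0.18, 0],
    [0, 0, 0.22, 0],
    [0, 0, 0.24, 0],
    [0, 0, 0.25, 0],
    [0, 0, 0.255, 0],
    [0, 0, 0.26, 0],
    [0, 0, 0.26, 0],
  ],
)

```text
time_s: 10.4
ee_pos: [0.5006, -0.2751, 0.0294]
eef_rot: [180.0, -0.1, -20.2]
force: [0.2, -0.1, -3.0]
grip_width: 0.217
```

```bash
python3 snap.py scene s7; python3 - <<'E'
from h import *
s=pickle.load(open("s7.pkl","rb"));print(s["o"]["force"])
crop(s["frame"],165,120,265,210,7,"s7c.png")
E
```

```text
10.4 [ 0.50057297 -0.27505213  0.02935703] [ 1.79997621e+02 -5.70357504e-02 -2.01989875e+01]
[ 0.17389137 -0.12701065 -3.00673955]
```

View pics/s7c.png

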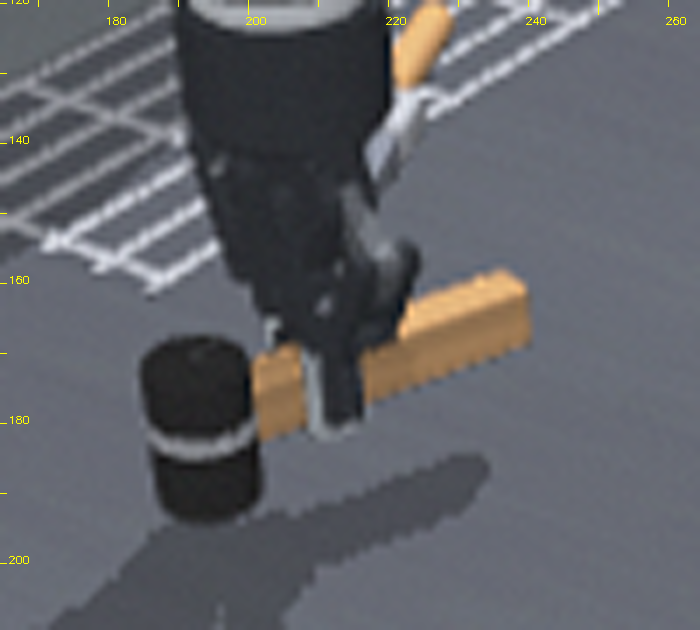

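Its attitude looks almost level. I'll lower it another 12 mm or so, slowly.

>>> jog_arm(
  commands=[
    [0, 0, 0.005, 0],
    [0, 0, 0.01, 0],
    [0, 0, 0.014, 0],
    [0, 0, 0.017, 0],
    [0, 0, 0.019, 0],
    [0, 0, 0.021, 0],
    [0, 0, 0.021, 0],
    [0, 0, 0.021, 0],
  ],
)

```text
time_s: 11.25
ee_pos: [0.4998, -0.2749, 0.0177]
eef_rot: [180.0, -0.0, -20.2]
force: [-6.7, 3.2, 15.5]
grip_width: 0.216
```

>>> jog_arm(
  commands=[
    [0, 0, -0.001, 0],
    [0, 0, -0.001, 0],
    [0, 0, -0.001, 0],
    [0, 0, -0.001, 0],
    [0, 0, -0.001, 0],
    [0, 0, -0.001, 0],
    [0, 0, -0.001, 0],
    [0, 0, -0.001, 0],
  ],
  hand=-1,
)

```text
time_s: 12.05
ee_pos: [0.5001, -0.2749, 0.0167]
eef_rot: [-180.0, 0.0, -20.2]
force: [-0.3, -0.3, 1.0]
grip_width: 1.002
```

>>> jog_arm(
  commands=[
    [0, 0, -0.03, 0],
    [0, 0, -0.08, 0],
    [0, 0, -0.14, 0],
    [0, 0, -0.2, 0],
    [0, 0, -0.25, 0],
    [0, 0, -0.28, 0],
    [0, 0, -0.28, 0],
  ],
)

```text
time_s: 12.75
ee_pos: [0.5014, -0.2756, 0.1876]
eef_rot: [180.0, -0.3, -20.2]
force: [-0.1, 0.1, 0.0]
grip_width: 0.999
```

```bash
python3 snap.py scene s8;python3 snap.py top t8; python3 - <<'E'
from h import *
s=pickle.load(open("s8.pkl","rb"));print(s["o"]["force"])
crop(s["frame"],165,120,265,210,7,"s8c.png")
crop(s["frame"],285,190,375,280,7,"s8d.png")
s=pickle.load(open("t8.pkl","rb"))
crop(s["frame"],190,130,290,275,4,"t8c.png")
E
python3 fit2.py | grep handle; python3 mv.py .55 .02 .24 
```

```text
12.75 [ 0.50137534 -0.27563483  0.1875833 ] [179.96413976  -0.27203457 -20.20615482]
12.8 [ 0.50069144 -0.27525549  0.18573397] [ 1.79986258e+02 -1.30903451e-01 -2.02069563e+01]
[-0.05170247  0.07940541  0.03502878]
pin [0.64054643 0.01049989 0.061     ] handle [0.55247409 0.08694113 0.085     ]
now [ 0.5001 -0.2749  0.1845] [-1.800e+02 -1.000e-02 -2.021e+01] t 12.85
cmd [-0.0917 -0.4901 -0.0925] turn None rows 6.084813788708881
```

View pics/s8c.png

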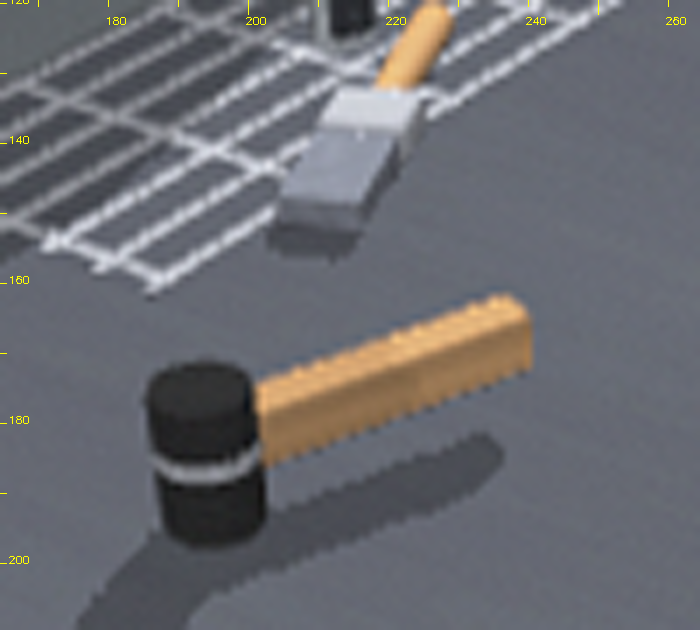

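View pics/s8d.png

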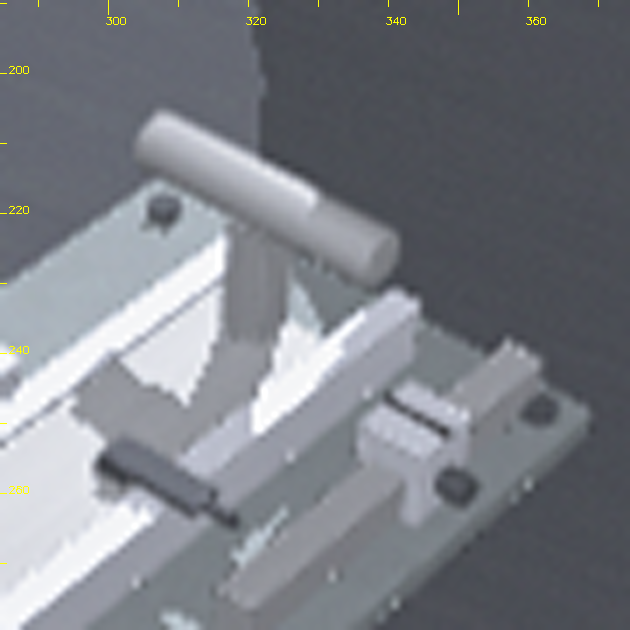

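View pics/t8c.png

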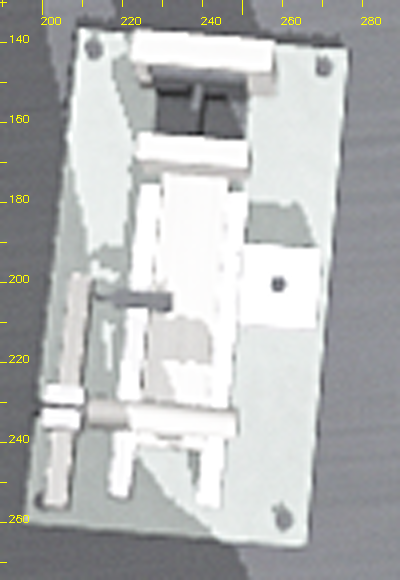

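The mallet stands upright, released, and clear of the fixture. The pin is still flush. Next I move over the T-handle, turning to yaw 80° so the camera is on the mark side.

```bash
python3 mv.py .5525 .087 .2 
```

```text
now [ 0.5001 -0.2749  0.1845] [-1.800e+02 -1.000e-02 -2.021e+01] t 12.85
cmd [-0.1264 -0.5963 -0.0258] turn None rows 7.320931382364226
```

>>> jog_arm(
  commands=[
    [-0.02, -0.07, -0.026, -0.2],
    [-0.04, -0.15, -0.026, -0.45],
    [-0.055, -0.23, -0.026, -0.7],
    [-0.07, -0.31, -0.026, -0.95],
    [-0.085, -0.39, -0.026, -1],
    [-0.1, -0.46, -0.026, -1],
    [-0.115, -0.53, -0.026, -1],
    [-0.12, -0.57, -0.026, -1],
    [-0.1264, -0.5963, -0.026, -1],
  ],
)

```text
time_s: 13.75
ee_pos: [0.5521, 0.0889, 0.1987]
eef_rot: [-180.0, 0.1, 9.9]
force: [-0.2, 0.3, -0.3]
grip_width: 0.999
```

>>> jog_arm(
  commands=[
    [0, 0, 0, -0.25],
    [0, 0, 0, -0.5],
    [0, 0, 0, -0.75],
    [0, 0, 0, -1],
  ],
)

```text
time_s: 14.15
ee_pos: [0.552, 0.0864, 0.1993]
eef_rot: [-179.9, 0.1, 40.1]
force: [0.1, -0.3, -0.2]
grip_width: 0.997
```

>>> jog_arm(
  commands=[
    [0, 0, 0, -0.25],
    [0, 0, 0, -0.5],
    [0, 0, 0, -0.75],
    [0, 0, 0, -1],
  ],
)

```text
time_s: 14.55
ee_pos: [0.5519, 0.0863, 0.1993]
eef_rot: [-179.9, 0.1, 70.1]
force: [-0.5, -0.9, 0.2]
grip_width: 1.001
```

>>> jog_arm(
  commands=[
    [0, 0, 0, -0.25],
    [0, 0, 0, -0.34],
    [0, 0, 0, -0.34],
    [0, 0, 0, -0.34],
    [0, 0, 0, -0.34],
  ],
)

```text
time_s: 15.05
ee_pos: [0.5524, 0.0867, 0.2]
eef_rot: [-180.0, 0.0, 79.9]
force: [0.1, -0.2, 0.9]
grip_width: 1.003
```

```bash
python3 snap.py wrist w9
```

```text
15.05 [0.55235614 0.08673119 0.2000461 ] [-1.79963288e+02  1.00730896e-02  7.99022046e+01]
```

View pics/w9.png

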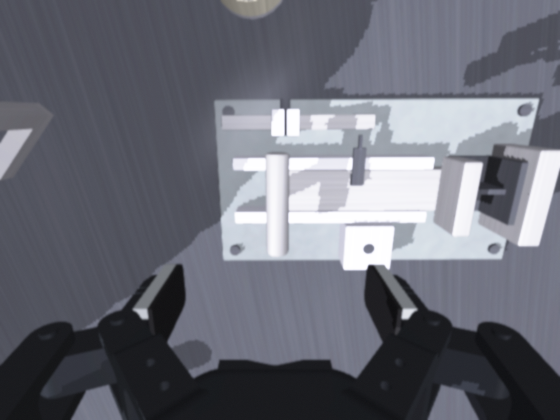

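The wrist view is aligned with the fixture: the bar runs from (277,153) to (278,255), the mark line is at column 286 and the pointer tip is near (360,136). I'll enlarge it.

```bash
python3 - <<'E'
from h import *
s=pickle.load(open("w9.pkl","rb"))
crop(s["frame"],255,95,385,185,6,"w9c.png")
E
```

```text
(no output)
```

View pics/w9c.png

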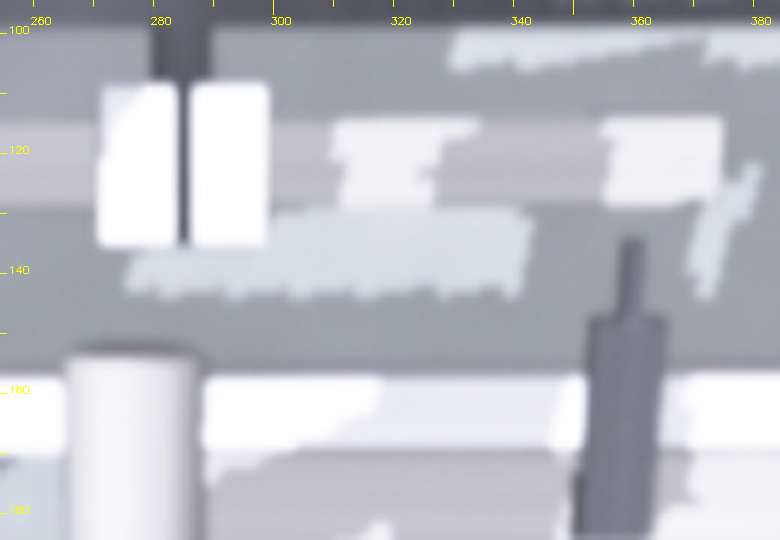

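```bash
python3 - <<'E'
from wr import *
s=pickle.load(open("w9.pkl","rb"))
m=wback(s,285.2,134.8,.042);p=wback(s,359.8,134.6,.042)
print(m,p,np.linalg.norm(m-p),np.degrees(np.arctan2(p[1]-m[1],p[0]-m[0])))
a=wback(s,277,153+1,.085);b=wback(s,278,254,.085);print("handle",a,b,(a+b)/2,np.linalg.norm(a-b))
from fit2 import w,P2
print("fit",w(P2,[-.03,.056,.042]),w(P2,[-.11,0,.085]),wproj(s,w(P2,[-.11,.045,.085])),wproj(s,w(P2,[-.11,-.045,.085])))
E
python3 mv.py .5525 .0865 .067 80
```

```text
[0.57175805 0.13990986 0.042     ] [0.64124463 0.1276602  0.042     ] 0.07055805524348703 -9.997842390408056
handle [0.56160526 0.12885891 0.085     ] [0.54677708 0.03960739 0.085     ] [0.55419117 0.08423315 0.085     ] 0.09047490814941395
fit [0.64097737 0.12821061 0.042     ] [0.55247409 0.08694113 0.085     ] [274.91061341 151.393217  ] [275.14007159 251.39431107]
now [0.5524 0.0868 0.2002] [-1.7997e+02  1.0000e-02  7.9920e+01] t 15.1
cmd [-5.00e-04  2.00e-04  2.22e-01] turn -0.0026 rows 2.6634104590668444
```

Travel to the mark is 70.5 mm along −10.0°, and the bar measures 90.5 mm long, which checks out. I'll descend and grip.

>>> jog_arm(
  commands=[
    [0, 0.0015, 0.04, 0],
    [0, 0.0015, 0.09, 0],
    [0, 0.0015, 0.14, 0],
    [0, 0.0015, 0.18, 0],
    [0, 0.0015, 0.205, 0],
    [0, 0.0015, 0.218, 0],
    [0, 0.0015, 0.222, 0],
    [0, 0.0015, 0.222, 0],
  ],
)

```text
time_s: 15.9
ee_pos: [0.5537, 0.0869, 0.0675]
eef_rot: [180.0, -0.0, 80.0]
force: [-0.2, 0.1, 0.3]
grip_width: 0.999
```

>>> jog_arm(
  commands=[
    [0, 0, 0, 0],
    [0, 0, 0, 0],
    [0, 0, 0, 0],
    [0, 0, 0, 0],
    [0, 0, 0, 0],
    [0, 0, 0, 0],
    [0, 0, 0, 0],
    [0, 0, 0, 0],
  ],
  hand=1,
  grip_force=80,
)

```text
time_s: 16.7
ee_pos: [0.5545, 0.0867, 0.0678]
eef_rot: [179.9, -0.0, 80.0]
force: [5.3, -2.5, 5.2]
grip_width: 0.205
```

```bash
python3 snap.py scene s10; python3 snap.py wrist w10; python3 - <<'E'
from h import *
s=pickle.load(open("s10.pkl","rb"));print(s["o"]["force"])
crop(s["frame"],265,180,375,280,6,"s10c.png")
E
```

```text
16.7 [0.55449555 0.08673254 0.06782499] [ 1.79876673e+02 -1.82451286e-02  7.99814728e+01]
16.75 [0.55450308 0.08675388 0.06781915] [ 1.79876410e+02 -1.60903875e-02  7.99832722e+01]
[ 5.27561985 -2.45442238  5.19315008]
```

View pics/s10c.png

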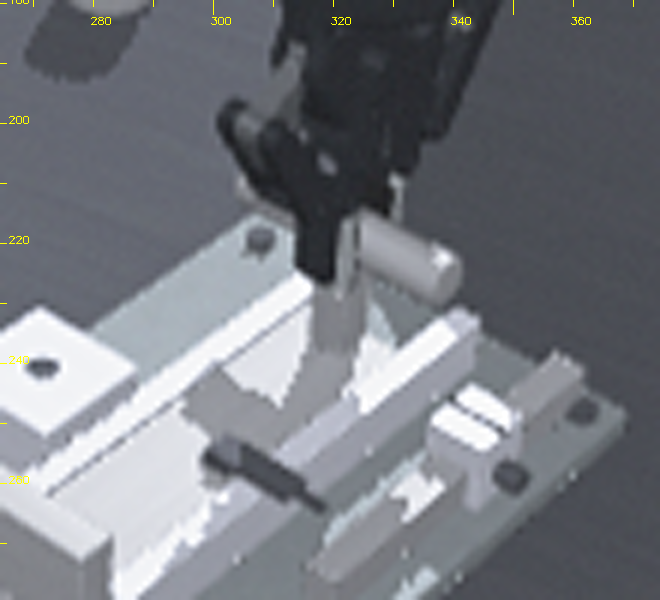

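View pics/w10.png

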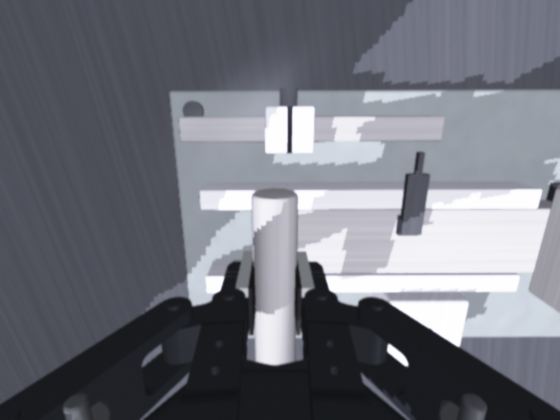

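>>> jog_arm(
  commands=[
    [0, -0.01, 0, 0],
    [0, -0.02, 0, 0],
    [0, -0.032, 0, 0],
    [0, -0.044, 0, 0],
    [0, -0.056, 0, 0],
    [0, -0.068, 0, 0],
    [0, -0.08, 0, 0],
    [0, -0.092, 0, 0],
    [0, -0.104, 0, 0],
    [0, -0.112, 0, 0],
  ],
)

```text
time_s: 17.8
ee_pos: [0.4893, 0.098, 0.0678]
eef_rot: [179.7, 0.0, 80.0]
force: [11.7, -5.5, -1.4]
grip_width: 0.206
```

>>> jog_arm(
  commands=[
    [0, 0, 0, 0],
    [0, 0, 0, 0],
    [0, 0, 0, 0],
  ],
)

```text
time_s: 18.1
ee_pos: [0.4894, 0.098, 0.0678]
eef_rot: [179.8, 0.0, 80.0]
force: [9.9, -5.6, 1.0]
grip_width: 0.206
```

```bash
python3 snap.py wrist w11; python3 - <<'E'
from h import *
s=pickle.load(open("w11.pkl","rb"));print(s["o"]["force"])
crop(s["frame"],320,80,450,190,6,"w11c.png")
E
```

```text
18.1 [0.4893897  0.09798941 0.067811  ] [1.79762048e+02 2.71004392e-02 7.99563388e+01]
[ 9.94289221 -5.621606    1.00990866]
```

View pics/w11.png

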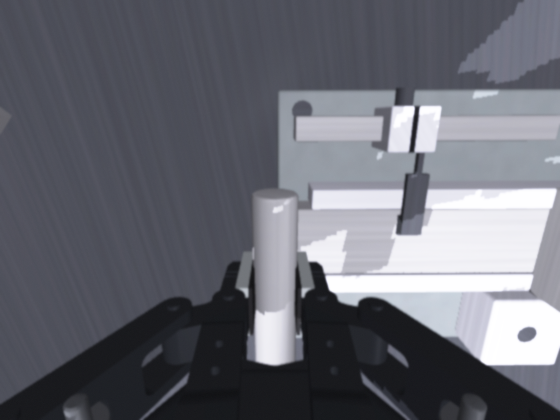

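View pics/w11c.png

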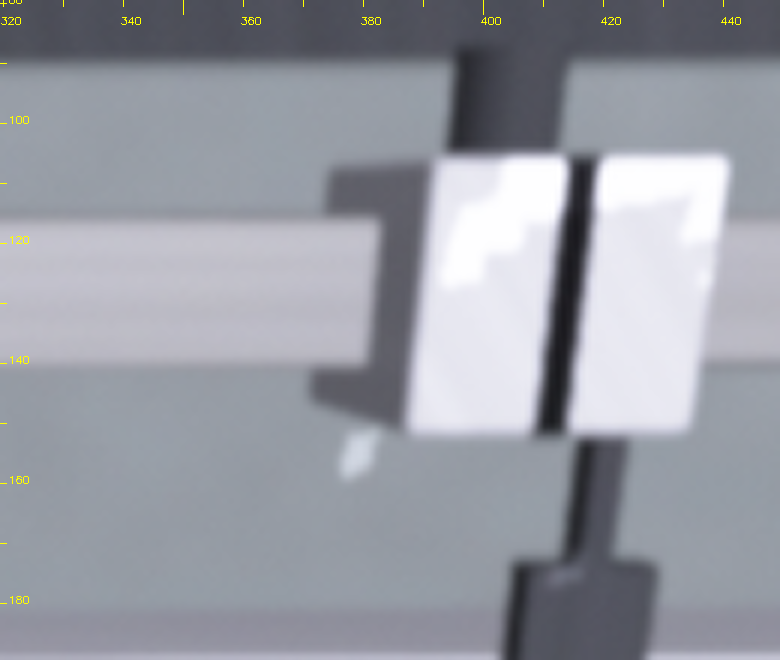

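The pointer tip is at (420.8,152) and the line end at (411.5,151), so there is a little left to pull.

```bash
python3 - <<'E'
from wr import *
s=pickle.load(open("w11.pkl","rb"))
d=wback(s,420.8,152,.042)-wback(s,411.5,151.2,.042);print(d, d[0]*.985-d[1]*.174)
E
```

```text
[ 0.00492193 -0.00131204  0.        ] 0.005076397921162511
```

>>> jog_arm(
  commands=[
    [0, -0.003, 0, 0],
    [0, -0.006, 0, 0],
    [0, -0.0083, 0, 0],
    [0, -0.0083, 0, 0],
    [0, -0.0083, 0, 0],
    [0, -0.0083, 0, 0],
  ],
)

```text
time_s: 18.75
ee_pos: [0.4847, 0.0988, 0.0678]
eef_rot: [179.7, 0.0, 80.0]
force: [10.3, -6.7, 0.3]
grip_width: 0.211
```

```bash
python3 snap.py wrist w12;python3 snap.py scene s12; python3 - <<'E'
from h import *
s=pickle.load(open("w12.pkl","rb"));print(s["o"]["force"])
crop(s["frame"],320,80,450,190,6,"w12c.png")
s=pickle.load(open("s12.pkl","rb"))
crop(s["frame"],165,150,375,300,3.7,"s12c.png")
E
```

```text
18.75 [0.48469642 0.0988118  0.06781767] [1.79743365e+02 2.98870489e-02 7.99511959e+01]
18.8 [0.48468893 0.09881816 0.06781036] [1.79744820e+02 2.93073516e-02 7.99531787e+01]
[10.33411898 -6.70801173  0.29539924]
```

View pics/w12c.png

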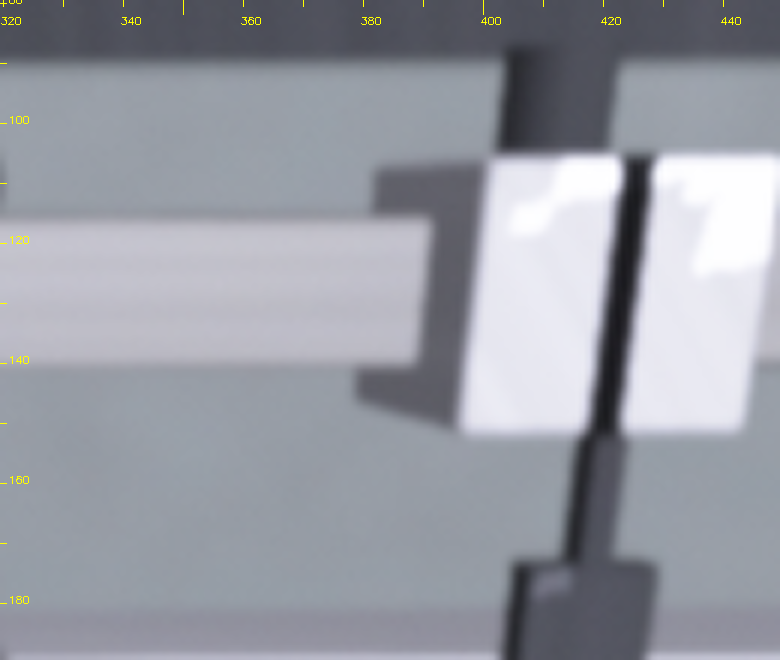

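View pics/s12c.png

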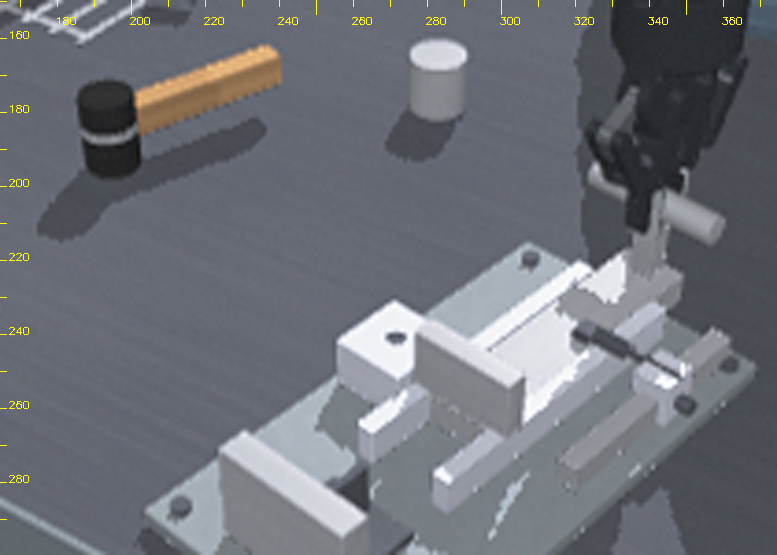

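The pointer runs straight into the line, so it is aligned to under 1 mm. The mallet is on the table and the pin is flush. One last look at the bracket and steadiness.

```bash
python3 snap.py top t13; python3 - <<'E'
from h import *
from workcell import observe
o=observe();print(o["time_s"],o["force"],np.abs(o["joint_vel"]).max(),o["ee_pos"])
a=S["top"]["frame"];b=pickle.load(open("t13.pkl","rb"))["frame"]
crop(np.hstack([a[125:220,205:290],b[125:220,205:290]]),0,0,170,95,4.5,"t13c.png")
E
```

```text
18.85 [0.48471799 0.09883675 0.06782903] [1.79742130e+02 2.71423074e-02 7.99546026e+01]
18.9 [10.57810458 -5.41760335  1.20891226] 0.12057308726746348 [0.48471047 0.09882813 0.06781426]
```

View pics/t13c.png

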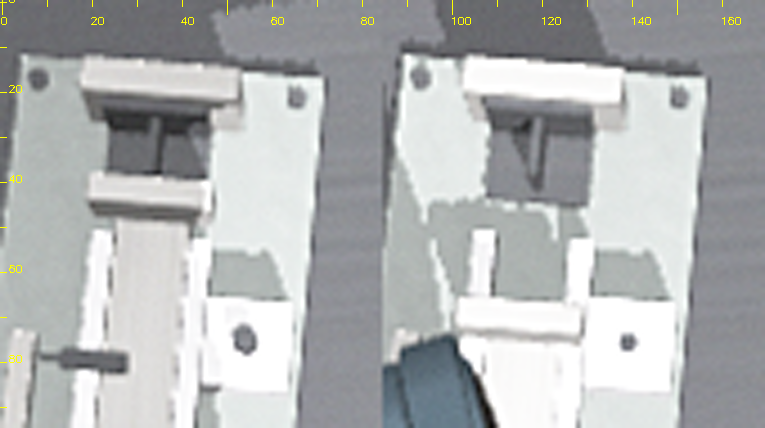

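The bracket has not moved, the slide jaw stands clear of it, the pin is flush, and the arm is still. I'm handing the job in.

```bash
python3 -c "
from workcell import job_done;print(job_done())"
```

```text
the job is handed in; nothing more can be done
None
```

The job is handed in, with the arm still gripping the T-handle at the mark and the bracket free to lift out. It took about 19 s of the 54 s allowed.

**What I did:** I picked up the mallet and pressed the pin slowly down flush with the head, with the force reaching about 38 N at the end. Then I put the mallet back upright on its original spot and let go. After that I gripped the T-handle from above and pulled the slide out about 70.5 mm.

**Last checks:**
- **Pointer:** in the wrist view it lines up with the mark line to under 1 mm.
- **Slide:** it was still, with about 11 N of spring pull on the tool and the grip set to 80 N.
- **Pin:** it looks flush in the scene and top views.
- **Mallet:** it stands released on the table, well clear of the fixture.
- **Bracket:** it has not visibly moved between the first and last top views.
- **Tin:** nothing came near it, but I did not measure it again at the end.

**What disagreed:**
- **Travel estimates:** the first scene-camera estimate of the pointer travel was about 75 mm, while the top and wrist cameras gave 70 to 71 mm. I used the wrist value and corrected on close-up pictures.
- **Mallet tilt:** the mallet tilted a few degrees in the grip while pressing. It stood level again once released.

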